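Lock the tube carrier onto the inclined mixer

TASK

Fit the tube carrier to the tilted head of the tube mixer: lower it over the spindle with its wing grip in line with the cross-pin, then turn it clockwise, as seen looking down on the carrier, until it drops into its locking notches and sits flush on the drive plate. Let go of it, and leave the three vials standing where they are.

Things in the scene. Friction and masses are not known exactly. Their poses are not given: they have to be found in the camera images.
- spindle: Steel spindle on the tilted motor head of the tube mixer (white box, fixed, front to the robot). Origin: centre of the face of its aluminium drive plate, 76 mm across. z points out of the plate along the spindle, leaning 30 degrees from vertical to the mixer's front; x lies along the cross-pin. Post 40.5 mm thick, 48 mm high, top 9 mm tapered. The gear holds it: it turns only above 2.5 N m.
- cross_pin (a point): Centre of the brass cross-pin through the spindle, on its axis, 26 mm above the drive plate. The pin is a 10 mm round bar, 62 mm from end to end, square to the post.
- carrier: Loose tube carrier, 0.2 to 0.42 kg: blue disc 126 mm across (z = 50 to 55 mm) with white cups (rims at z = 70 mm) round a black wing grip; under it an aluminium skirt, 65 mm outside, 43.6 mm bore, on which it stands on the bench. Origin: centre of the skirt's lower rim; z up through the grip, x along the grip. Half a turn about z gives the same fit.
- slot_mouth (a point): Mouth of one of two opposite entry slots at the skirt's lower rim, on the carrier's +x side, 27 mm from its axis (the other at -x). The slot is 15 mm wide and 24 mm deep: with x along the pin the carrier goes down until its rim is 7 mm above the drive plate. A channel (z = 11 to 24 mm) then leads to the notch.
- lock_notch (a point): Locking notch of that slot, 27 mm from the axis, 60 degrees counterclockwise from the mouth as seen from above; its roof is at z = 32 mm, a stop is met at 65 degrees. The carrier, turned 60 degrees (56 to 64) clockwise from above on the spindle, can drop the last 7 mm until its rim lies flush on the plate; weight or a light push takes it down, no spring.
- carrier_grip (a point): Centre of the upper part of the wing grip, where it is best held: on the carrier's z axis, 96 mm above its origin. The grip there is a bar 60 mm long (along the carrier's x) and 16 mm thick (along its y), from z = 76 to 110 mm, with nothing within 25 mm of its flat sides.
- vial_a_mid (a point): Centre, half-way up, of a loose glass vial with a blue cap, 21 mm across and 52 mm high, standing on the bench; not to be disturbed.
- vial_b_mid (a point): Centre, half-way up, of a loose glass vial with a black cap, 21 mm across and 52 mm high, standing on the bench; not to be disturbed.
- vial_c_mid (a point): Centre, half-way up, of a loose glass vial with a blue cap, 21 mm across and 52 mm high, standing on the bench; not to be disturbed.

How it is judged (in metres and radians):
On the way:
1. the carrier hangs over the spindle with the cross-pin in its entry slots, not yet turned (x of carrier in the frame of spindle between -0.005 and 0.005 m and y of carrier in the frame of spindle between -0.005 and 0.005 m and angle between the z axis of carrier and the z axis of spindle, either way round below 0.09 rad and z of carrier in the frame of spindle between -0.013 and 0.013 m and angle between the x axis of carrier and the x axis of spindle, either way round below 0.4 rad), for 0.05 s.
At the end, for the whole second after the job is handed in: The carrier sits on the spindle (within 5 mm and 5 degrees of its axis), turned 60 degrees (within 8) from the pin, its rim within 3 mm of the drive plate, so that it has dropped into the notches; it is released and at rest, and the vials stand where they stood (x of carrier in the frame of spindle between -0.005 and 0.005 m and y of carrier in the frame of spindle between -0.005 and 0.005 m and angle between the z axis of carrier and the z axis of spindle, either way round below 0.09 rad and z of carrier in the frame of spindle between -0.003 and 0.003 m and angle between the x axis of carrier and the x axis of spindle, either way round between 0.9 and 1.2 rad and linear speed of carrier below 0.02 m/s); the robot touches nothing.
It fails at once if a vial is tipped or shifted by more than 20 mm (distance of any of vial_a_mid, vial_b_mid, vial_c_mid from where it was at the start of the episode above 0.02 m or angle between any of vial_a_mid, vial_b_mid, vial_c_mid's own z axis and vertical above 0.5 rad).
It also fails if it takes over 45 s, if anything falls off the work surface, if the arm or the gripper's body presses on something with over 40 N, if the wrist force passes 120 N, or if a joint passes its speed limit or range.

ROBOT

A 6-joint arm with a two-finger parallel gripper is mounted at the origin on a cart in front of the work surface, level with it; the furniture and walls round the work are solid. World frame = base frame: x ahead of the robot, y to its left, z up, the work surface at z = 0. Lengths are in mm, angles in rad, forces in N, time in s.
With the tool pointing down it reaches from about 400 to 925 mm from the base axis. Payload 12.5 kg.
Tool frame: the origin (TCP) lies midway between the tips of the shut fingers; the grasp point (between the pads) lies 19 mm behind it; z points along the fingers, y is the line along which they close (so a half turn about z gives the same grasp; the last joint's range is limited). The gripper opens to 95 mm and grips with 3 to 60 N. Pads are 20 mm wide; open, the fingers measure 119 mm over their backs; the gripper's body (75 mm by 180 mm) begins 59 mm behind the grasp point.
Start: joints at [-1.423, 0.491, 1.559, -0, 1.092, -0.106], TCP at [156.95, -604.991, 214.661] pointing down, gripper open.
Joint ranges: [-3.1, 3.1], [-0.84, 2.19], [0.05, 2.79], [-1.13, 4.28], [0.06, 2.93], [-2.69, 2.69]. Speed limits (rad/s): [2.22, 2.22, 2.79, 3.14, 3.14, 3.14].

INTERFACE

Orientations are given as [roll, pitch, yaw] about the fixed x, y, z axes, in that order (R = Rz(yaw) Ry(pitch) Rx(roll)).
In Python, from cell import state, read_camera, camera_info, env gives the robot as it stands.
- The arm moves only by the tool move_arm, never from a script. Its argument "commands" is a list of rows, each a list of 3 entries, a list of its own where there are three numbers: the shift along the world's x, y, z in cm, then the turn, a rotation vector about the world's x, y, z in degrees, then the opening, from 0 (shut) to 1 (fully open). A call has 1 to 10 rows; each row shifts and turns the commanded pose from where the row before left it; what a row does not reach is not made up. A row lasts 1/10 s, in which the tool goes at most 50 mm and 8.59 degrees, less where a joint would pass 70% of its speed; a pose out of reach is approached as far as the arm can. A call with a gripper value outside its range is refused whole. The fingers move at their own pace and stop on an object; the grip force is fixed at half the most. Time passes only in rows, so rows that do not move let the fingers close. It gives the time, the measured TCP pose, the force, the opening and the grip force at its end, in the units of the state.
- state(): the state, without advancing time (a new reading comes with each control period).
- read_camera(name): name is "scene" or "side" or "wrist"; returns the picture (384x512x3 uint8, blue, green, red); there is no depth.
- camera_info(name): a dict with "K" (3x3 intrinsics, pixels), "cam_to_world" (4x4, takes a point from camera to world coordinates). Camera axes: x right, y down, z forward; pixel columns grow to the right and rows downward; lengths in mm; the calibration is good to about 2 mm. The wrist camera is an equidistant fisheye: a pixel r from the principal point sees the ray r / f radians off the axis. A picture is of the moment at which its call begins: read the wrist's pose just before it. camera_info takes no time and is no camera call; for the wrist camera it gives the pose at the moment of the call.
- env.job_done(): hands the job in; it is judged then, once.
The state is a dict: "t": time; "joints": joint angles; "qvel": joint speeds; "tau": joint torques, N m; "eef_pos": TCP position; "tcp_rot": TCP orientation; "ft_force": force on the tool from outside, world axes, zero at the start; "moment": the same for the moment, N m; "opening": opening from 0.0 (shut) to 1.0 (fully open); "grip_force": force on a finger pad.
Only numpy, scipy, OpenCV 4.12 (cv2) and the standard library are available. Lean on these libraries where they do the work, as an engineer would, in place of code of your own. Each camera call takes 0.05 s, during which the arm holds its last target. There are 200 camera calls.

## Working session

There is one attempt and no reset: what is moved stays moved. The work goes in short steps, Python scripts to look and compute and a tool call to move; the robot and the scene stay as the last step left them, time stands still between calls to the robot, and variables do not carry over. Pictures are saved under pics/ and viewed, at most 10 in all, crops included, and the job is handed in when it is done.

Besides the shell and the picture viewer there is one more tool, called after "Request:" in YAML: its name, and indented under it one key for each argument. move_arm: Moves the arm, as the interface text tells. Its arguments: {"type":"object","properties":{"commands":{"type":"array"}},"required":["commands"]}

```bash
ls; mkdir -p pics; cat > h.py <<'E'
import numpy as np,cv2
from cell import state,read_camera,camera_info,env
E
python3 - <<'E'
from h import *
for n in("scene","side"):
    im=read_camera(n);cv2.imwrite(f"pics/{n}0.png",im);c=camera_info(n);print(n,np.round(c["K"],1).tolist(),np.round(c["cam_to_world"],3).tolist())
a=[cv2.imread(f"pics/{n}0.png") for n in("scene","side")]
print(state())
E
```

```text
pics
scene [[381.9, 0.0, 254.7], [0.0, 381.9, 193.5], [0.0, 0.0, 1.0]] [[-0.814, -0.452, 0.366, 149.5], [-0.581, 0.645, -0.496, 590.689], [-0.012, -0.617, -0.787, 807.778], [0.0, 0.0, 0.0, 1.0]]
side [[451.1, 0.0, 251.1], [0.0, 451.1, 191.3], [0.0, 0.0, 1.0]] [[-0.962, -0.116, 0.245, 219.533], [-0.271, 0.44, -0.856, 1059.945], [-0.009, -0.89, -0.455, 607.405], [0.0, 0.0, 0.0, 1.0]]
{'t': 0.1, 'joints': array([-1.42257224e+00,  4.91492495e-01,  1.55943046e+00, -5.51829222e-05,
        1.09173290e+00, -1.05573226e-01]), 'qvel': array([-0.00064356, -0.00016362, -0.00148203, -0.00075648,  0.00087003,
        0.0002386 ]), 'tau': array([ 2.75629260e-03, -6.13626480e+01, -2.58603859e+01,  6.94394507e-02,
        4.70408262e-02, -5.53599909e-05]), 'eef_pos': array([ 156.91458748, -604.7274597 ,  214.10996452]), 'tcp_rot': array([-3.14053022e+00, -6.33652235e-05,  2.53822745e-01]), 'ft_force': array([ 0.48746592, -0.21603846, -0.47426595]), 'moment': array([ 0.01000817, -0.00942435, -0.03509451]), 'grip_force': 0.0, 'opening': 1.0018090451887594}
```

View pics/scene0.png

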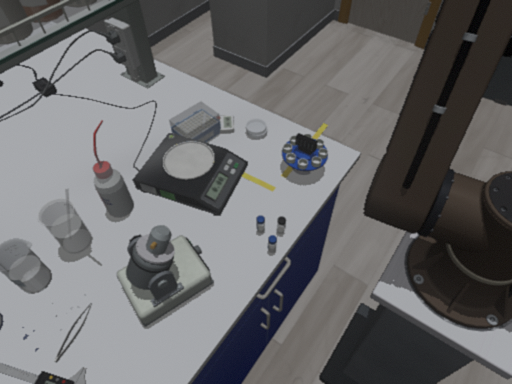

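View pics/side0.png

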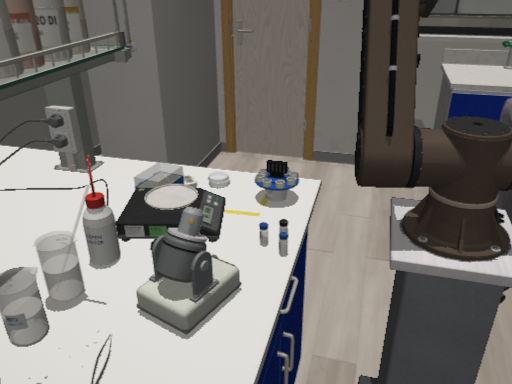

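```bash
cat >> h.py <<'E'
def ray(n,u,v,c=None):
    c=c or camera_info(n);K=np.array(c["K"]);T=np.array(c["cam_to_world"])
    x=np.array([(u-K[0,2])/K[0,0],(v-K[1,2])/K[1,1]])
    if n=="wrist":
        r=np.hypot(*x);d=np.array([*(x/r*np.sin(r) if r>1e-9 else x),np.cos(r)])
    else: d=np.array([*x,1.])
    d=T[:3,:3]@d;return T[:3,3],d/np.linalg.norm(d)
def plane(n,u,v,z,c=None):
    o,d=ray(n,u,v,c);return o+d*(z-o[2])/d[2]
def tri(rs):
    A=sum(np.eye(3)-np.outer(d,d) for o,d in rs);b=sum((np.eye(3)-np.outer(d,d))@o for o,d in rs)
    p=np.linalg.solve(A,b);return p,[np.linalg.norm(np.cross(p-o,d)) for o,d in rs]
E
python3 - <<'E'
from h import *
a=cv2.imread("pics/scene0.png");b=cv2.imread("pics/side0.png")
def crop(im,u,v,w=66,h=50):return cv2.resize(im[v-h//2:v+h//2,u-w//2:u+w//2],(400,300),interpolation=cv2.INTER_CUBIC)
cv2.imwrite("pics/c1.png",np.vstack([np.hstack([crop(a,155,255,100,76),crop(a,305,150)]),np.hstack([crop(b,190,240,100,76),crop(b,277,180)])]))
print("grip",tri([ray("scene",306,144),ray("side",277,168)]))
print("sptop",tri([ray("scene",160,232),ray("side",195,210)]))
for p in[(261,222),(281,223),(272,243)]: print(plane("scene",*p,40))
E
```

```text
grip (array([469.79455313, -78.90053865,  86.19085329]), [np.float64(0.5219239094179909), np.float64(0.5219239094181014)])
sptop (array([524.78764018, 383.10893239, 195.29835136]), [np.float64(2.1764485101534246), np.float64(2.1764485101532927)])
[443.20867617 168.96648658  40.        ]
[402.18953279 143.67462059  40.        ]
[388.8991295  202.16966501  40.        ]
```

View pics/c1.png

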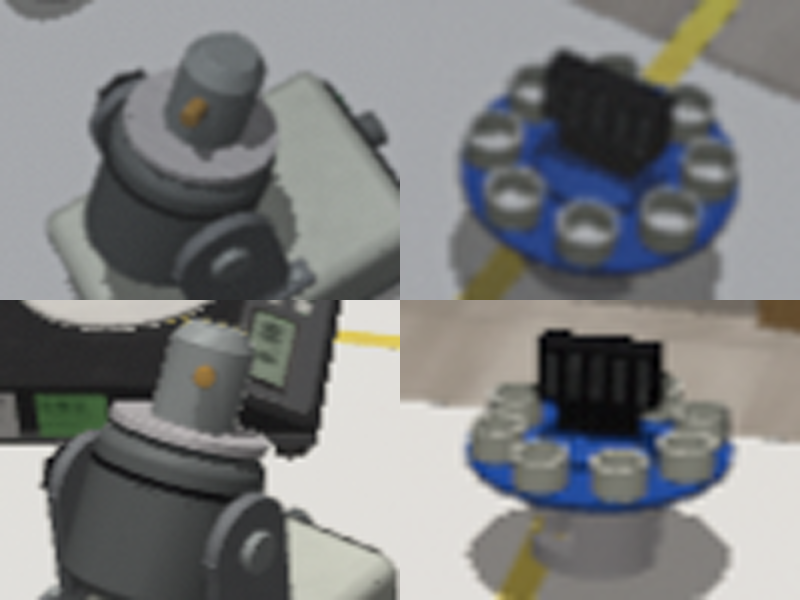

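Request:
move_arm:
  commands:
    - [[2,4,1],[0,0,0],1]
    - [[2,4,1],[0,0,0],1]
    - [[2,4,1],[0,0,0],1]
    - [[2,4,1],[0,0,0],1]
    - [[2,4,1],[0,0,0],1]
    - [[2,4,0],[0,0,0],1]
    - [[2,4,0],[0,0,0],1]
    - [[2,4,0],[0,0,0],1]
    - [[2,4,0],[0,0,0],1]
    - [[2,4,0],[0,0,0],1]

```text
t: 1.1
eef_pos: [357.3, -203.3, 264.7]
tcp_rot: [3.141, -0.0, 0.253]
ft_force: [0.8, -0.4, 0.5]
opening: 0.999
grip_force: 0.0
```

```bash
python3 - <<'E'
from h import *
s=state();print(s["eef_pos"],s["tcp_rot"]);c=camera_info("wrist");print(np.round(c["K"],1).tolist(),np.round(c["cam_to_world"],3).tolist())
cv2.imwrite("pics/w1.png",read_camera("wrist"))
E
```

```text
[ 357.27635259 -203.25951503  264.67014291] [ 3.14144574e+00 -2.83706310e-05  2.53454066e-01]
[[297.3, 0.0, 251.3], [0.0, 297.3, 187.7], [0.0, 0.0, 1.0]] [[0.25, -0.94, -0.233, 422.539], [-0.968, -0.243, -0.06, -186.71], [-0.0, 0.241, -0.971, 435.509], [0.0, 0.0, 0.0, 1.0]]
```

View pics/w1.png

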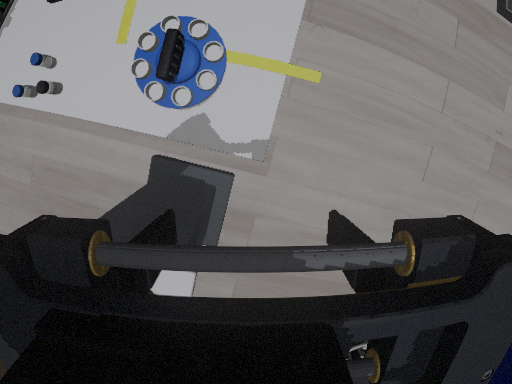

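Request:
move_arm:
  commands:
    - [[2,3.5,0],[0,0,0],1]
    - [[2,3.5,0],[0,0,0],1]
    - [[1,3,0],[0,0,0],1]
    - [[0,0,0],[0,0,0],1]

```text
t: 1.55
eef_pos: [407.5, -102.4, 264.5]
tcp_rot: [-3.141, 0.0, 0.257]
ft_force: [0.4, 0.2, -0.6]
opening: 1.0
grip_force: 0.0
```

```bash
cat > carr.py <<'E'
from h import *
import sys
c=camera_info("wrist");s=state();im=read_camera("wrist");cv2.imwrite(f"pics/{sys.argv[1]}.png",im);print(s["eef_pos"],s["tcp_rot"])
h=cv2.cvtColor(im,cv2.COLOR_BGR2HSV)
m=cv2.inRange(h,(105,150,60),(125,255,255));n,l,st,ce=cv2.connectedComponentsWithStats(cv2.morphologyEx(m,cv2.MORPH_CLOSE,np.ones((9,9))))
i=1+st[1:,4].argmax();cn=cv2.findContours((l==i).astype(np.uint8),0,1)[0]
hull=cv2.convexHull(max(cn,key=cv2.contourArea))[:,0]
P=np.array([plane("wrist",*p,55,c)[:2] for p in hull])
f=np.c_[2*P,np.ones(len(P))];w=np.ones(len(P))
for _ in range(20):
    q=np.linalg.lstsq(f*w[:,None],(P**2).sum(1)*w,rcond=None)[0];R=np.sqrt(q[2]+q[:2]@q[:2]);e=np.hypot(*(P-q[:2]).T)-R;w=1/(1+(e/1.)**2)
print("disc",q[:2],R,np.median(abs(e)))
fm=np.zeros(m.shape,np.uint8);cv2.fillConvexPoly(fm,hull,1)
g=((h[...,2]<55)&(fm>0)).astype(np.uint8)
n,l,st,ce=cv2.connectedComponentsWithStats(g);i=1+st[1:,4].argmax()
print("grip",st[i],ce[i])
ys,xs=np.nonzero(l==i);print(cv2.minAreaRect(np.c_[xs,ys].astype(np.float32)))
x,y,w_,h_=st[i,:4];b=im[max(0,y-40):y+h_+40,max(0,x-40):x+w_+40];print("crop org",max(0,x-40),max(0,y-40),b.shape)
cv2.imwrite(f"pics/{sys.argv[1]}c.png",cv2.resize(b,None,fx=5,fy=5,interpolation=cv2.INTER_CUBIC)[:600,:800])
E
python3 carr.py w2
```

```text
[ 407.46520832 -102.41347832  264.50807253] [-3.14102944e+00  1.71409948e-04  2.57288416e-01]
disc [470.75956071 -76.18390928] 61.68373178723683 0.17073935365561965
grip [231  89  24  53 578] [241.816609   116.62110727]
((242.6827850341797, 114.80067443847656), (14.075197219848633, 53.12556838989258), 13.70695972442627)
crop org 191 49 (133, 104, 3)
```

View pics/w2c.png

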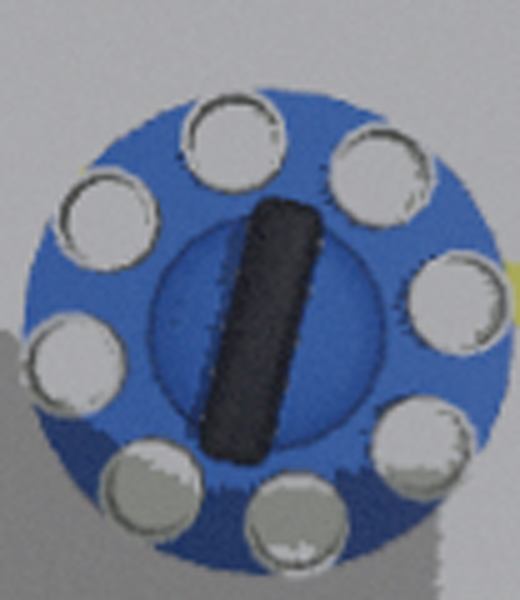

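```bash
python3 - <<'E'
from h import *
c=camera_info("wrist")
a=plane("wrist",248.6,90.5,110,c);b=plane("wrist",238.2,140.3,110,c);d=a-b;print(a,b,np.linalg.norm(d),(a+b)/2,np.degrees(np.arctan2(d[1],d[0])))
p,_=tri([ray("scene",155,248.7),ray("side",187.5,233.7)]);t,e=tri([ray("scene",161.2,232.7),ray("side",192,210.9)])
print(p,_,t,e,t-p,np.linalg.norm(t-p),(t-p)/np.linalg.norm(t-p))
print("pin end",tri([ray("scene",153.75,245.4),ray("side",191,221.5)]))
E
```

```text
[497.87515626 -77.1539763  110.        ] [442.17583568 -79.95903769 110.        ] 55.76990839584019 [470.02549597 -78.55650699 110.        ] 2.8830246435656894
[533.82085084 402.08539348 152.37012737] [np.float64(0.652277470528448), np.float64(0.6522774705283426)] [529.19978805 380.66460946 189.48588555] [np.float64(1.0893554116556532), np.float64(1.089355411655623)] [ -4.62106278 -21.42078402  37.11575817] 43.10201519751556 [-0.10721222 -0.49697871  0.86111422]
pin end (array([522.22135326, 407.42038494, 183.91237881]), [np.float64(0.6959468453841263), np.float64(0.6959468453841562)])
```

```bash
python3 - <<'E'
from h import *
from scipy.spatial.transform import Rotation as R
s=state();print(s["joints"])
R0=R.from_euler("xyz",s["tcp_rot"]);R1=R.from_rotvec([29.3,-6.3,0],degrees=True)*R0
M=R1.as_matrix();print(M)
print("target TCP delta",np.array([531,389,175])-67*M[:,0]-80*M[:,2]-s["eef_pos"])
E
```

```text
[-4.06911856e-01  1.36478459e-01  1.95449339e+00 -8.04172833e-05
  1.05105012e+00  9.06893864e-01]
[[ 0.95448904  0.27930648  0.10458758]
 [ 0.19533085 -0.85042935  0.48848314]
 [ 0.22538085 -0.44582262 -0.86628267]]
target TCP delta [ 51.55257171 440.55398103 -35.29584608]
```

Request:
move_arm:
  commands:
    - [[0.5,4.4,0.5],[2.9,-0.6,0],1]
    - [[0.5,4.4,0.5],[2.9,-0.6,0],1]
    - [[0.5,4.4,0],[2.9,-0.6,0],1]
    - [[0.5,4.4,0],[2.9,-0.6,0],1]
    - [[0.5,4.4,0],[2.9,-0.6,0],1]
    - [[0.5,4.4,0],[2.9,-0.6,0],1]
    - [[0.5,4.4,0],[2.9,-0.6,0],1]
    - [[0.5,4.4,0],[2.9,-0.6,0],1]
    - [[0.5,4.4,0],[2.9,-0.6,0],1]
    - [[0.7,4.4,0],[2.9,-0.6,0],1]

```text
t: 2.6
eef_pos: [459.6, 335.7, 274.7]
tcp_rot: [-2.669, -0.221, 0.199]
ft_force: [1.3, -0.2, 0.1]
opening: 0.998
grip_force: 0.0
```

Request:
move_arm:
  commands:
    - [[0,0,-2],[0,0,0],1]
    - [[0,0,-2],[0,0,0],1]
    - [[0,0,0],[0,0,0],1]

```text
t: 2.9
eef_pos: [458.6, 333.9, 232.3]
tcp_rot: [-2.671, -0.216, 0.2]
ft_force: [0.6, 0.3, -0.6]
opening: 1.0
grip_force: 0.0
```

```bash
python3 - <<'E'
from h import *
import json
c=camera_info("wrist");s=state();im=read_camera("wrist");cv2.imwrite("pics/w3.png",im);print(s["eef_pos"],s["tcp_rot"],s["joints"])
json.dump({k:np.array(c[k]).tolist() for k in("K","cam_to_world")},open("w3.json","w"))
E
```

```text
[458.5917207  333.90244802 232.33589083] [-2.6711422  -0.21630053  0.20035333] [0.30024906 0.3044856  1.93117537 0.67483645 0.76338905 1.15483929]
```

View pics/w3.png

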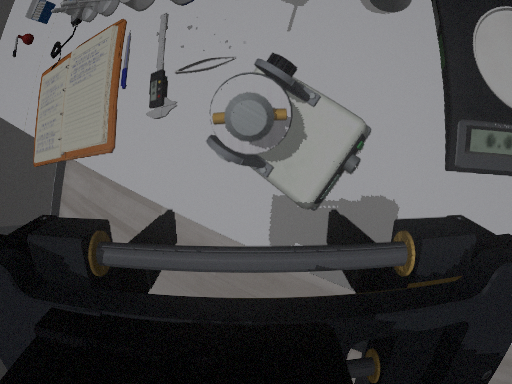

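```bash
python3 - <<'E'
from h import *
im=cv2.imread("pics/w3.png");h=cv2.cvtColor(im,cv2.COLOR_BGR2HSV)
m=cv2.inRange(h,(12,110,60),(30,255,255));m[:95]=0;m[145:]=0;m[:,:195]=0;m[:,305:]=0
n,l,st,ce=cv2.connectedComponentsWithStats(m);print([(st[i].tolist(),ce[i].round(1).tolist()) for i in range(1,n) if st[i,4]>8])
b=cv2.resize(im[64:164,185:318],(798,600),interpolation=cv2.INTER_CUBIC);cv2.imwrite("pics/w3c.png",b)
E
```

```text
[([274, 109, 13, 10, 111], [280.0, 113.6]), ([213, 113, 11, 11, 106], [218.2, 117.7])]
```

View pics/w3c.png

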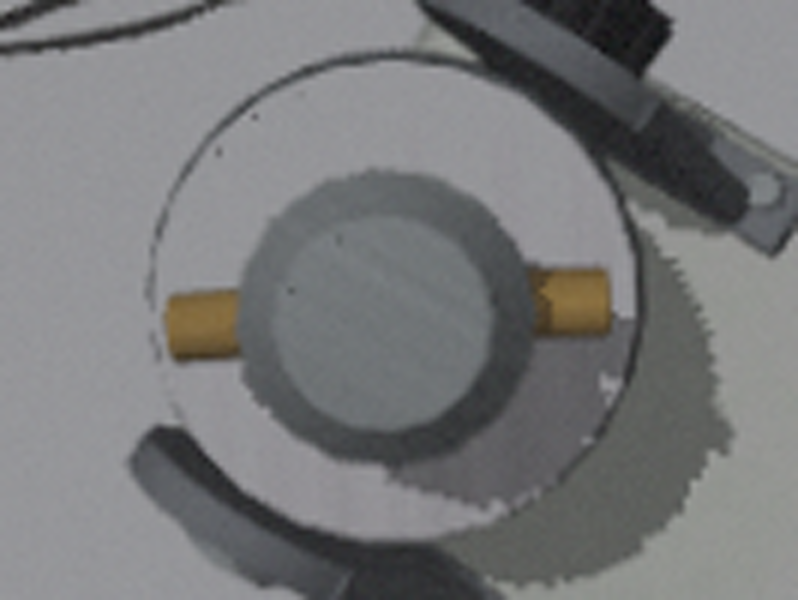

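```bash
cat > fit.py <<'E'
from h import *
import json
from scipy.optimize import least_squares
from scipy.spatial.transform import Rotation as R
w=json.load(open("w3.json"))
obs=[("wrist",213.0,118.5,(-31,0,26),1),("wrist",286.67,114.0,(31,0,26),1),("wrist",248.9,117.75,(0,0,48),1),("wrist",250.8,113.6,(0,0,0),1),("wrist",249.6,116.9,(0,0,39),1),
("scene",161.2,232.7,(0,0,48),.4),("scene",155,248.7,(0,0,0),.4),("side",192,210.9,(0,0,48),.4),("side",187.5,233.7,(0,0,0),.4)]
C={n:camera_info(n) for n in("scene","side")};C["wrist"]=w
def frame(p):
    return R.from_rotvec(np.array([-np.sin(p[3]),np.cos(p[3]),0])*(p[5] if len(p)>5 else np.pi/6))*R.from_euler("z",p[4])
def res(p):
    o=[]
    F=frame(p)
    for n,u,v,q,wt in obs:
        P=F.apply(q)+p[:3];a,d=ray(n,u,v,C[n]);o+=list(wt*np.cross(P-a,d))
    return np.array(o)
if __name__=="__main__":
  for x in([533,402,152,-1.78,2.],[533,402,152,-1.78,2.,.52]):
    s=min((least_squares(res,x[:4]+[g]+x[5:]) for g in(2.,-1.,.5,-2.5)),key=lambda s:s.cost)
    print(s.x.round(3),"cost",s.cost.round(2),np.abs(res(s.x)).reshape(-1,3).max(1).round(1));print(frame(s.x).as_matrix().round(4).tolist())
    try:print(np.sqrt(np.diag(np.linalg.inv(s.jac.T@s.jac))).round(3))
    except Exception:pass
E
python3 fit.py
```

```text
[535.37  401.927 149.84   -1.916   5.007] cost 2.46 [0.8 0.7 0.1 0.2 0.3 0.7 0.2 1.1 0.7]
[[0.3269, 0.9298, -0.1693], [-0.8558, 0.2152, -0.4705], [-0.401, 0.2987, 0.866]]
[0.79  0.765 1.232 0.05  0.024]
[ 5.35343e+02  4.01840e+02  1.49787e+02 -1.91700e+00  5.00700e+00
  5.20000e-01] cost 2.45 [0.8 0.6 0.1 0.2 0.3 0.7 0.3 1.1 0.7]
[[0.3265, 0.9301, -0.1684], [-0.8573, 0.2164, -0.4671], [-0.398, 0.2969, 0.868]]
[0.807 0.948 1.278 0.051 0.024 0.025]
```

```bash
cat > to.py <<'E'
from h import *
from scipy.spatial.transform import Rotation as R
def to(pos,M):
    s=state();R0=R.from_euler("xyz",s["tcp_rot"])
    d=(R.from_matrix(M)*R0.inv()).as_rotvec(degrees=True)
    print("dpos cm",((np.array(pos)-s["eef_pos"])/10).round(2),"rotvec",d.round(2),np.linalg.norm(d).round(2),"j",s["joints"].round(2),"F",s["ft_force"].round(1),"g",round(s["grip_force"],1))
def down(y): return (R.from_euler("z",y)*R.from_euler("x",np.pi)).as_matrix()
E
python3 -c "
from to import *
to([470.5,-77.4,170],down(.05))"
```

```text
dpos cm [  1.13 -41.15  -6.39] rotvec [-28.24   8.83 -11.33] 31.68 j [0.3  0.3  1.93 0.67 0.76 1.16] F [0.1 1.2 0.4] g 0.0
```

Request:
move_arm:
  commands:
    - [[0.1,-4.1,2],[-2.8,0.9,-1.1],1]
    - [[0.1,-4.1,2],[-2.8,0.9,-1.1],1]
    - [[0.1,-4.1,0],[-2.8,0.9,-1.1],1]
    - [[0.1,-4.1,0],[-2.8,0.9,-1.1],1]
    - [[0.1,-4.1,0],[-2.8,0.9,-1.1],1]
    - [[0.1,-4.1,0],[-2.8,0.9,-1.1],1]
    - [[0.1,-4.1,0],[-2.8,0.9,-1.1],1]
    - [[0.1,-4.1,-2],[-2.8,0.9,-1.1],1]
    - [[0.1,-4.1,-3],[-2.8,0.9,-1.1],1]
    - [[0.2,-4.2,-3],[-3,0.8,-1.3],1]

```text
t: 3.95
eef_pos: [470.2, -76.8, 196.9]
tcp_rot: [3.14, -0.002, 0.051]
ft_force: [1.0, -0.2, -0.3]
opening: 0.999
grip_force: 0.0
```

Request:
move_arm:
  commands:
    - [[0,0,0],[0,0,0],1]
    - [[0,0,0],[0,0,0],1]

```text
t: 4.15
eef_pos: [470.0, -74.9, 196.8]
tcp_rot: [-3.139, 0.0, 0.05]
ft_force: [0.2, 0.5, 1.1]
opening: 0.999
grip_force: 0.0
```

```bash
python3 -c "
from to import *
to([470.5,-77.4,77],down(.05))"; python3 carr.py w4
```

```text
dpos cm [  0.05  -0.25 -11.98] rotvec [-0.13 -0.01 -0.02] 0.13 j [-0.3   0.3   1.93  0.    0.9   1.22] F [0.2 0.5 1.1] g 0.0
[470.01038961 -74.92751441 196.77389371] [-3.13936600e+00  3.41237393e-05  5.03717541e-02]
disc [470.67618146 -76.40333769] 61.65498039849975 0.14254626630048506
grip [ 244  154   19   68 1151] [252.72111208 187.22936577]
((253.0, 187.5), (67.0, 18.0), 90.0)
crop org 204 114 (148, 99, 3)
```

```bash
python3 -c "
from h import *
for p in [(253,154),(253,221),(244,187.5),(262,187.5)]:print(plane('wrist',*p,110))"
```

```text
[503.97830592 -74.16462905 110.        ]
[442.04017909 -77.42107868 110.        ]
[473.45638369 -67.7011585  110.        ]
[474.28915976 -83.78246514 110.        ]
```

Request:
move_arm:
  commands:
    - [[0,-0.2,-3],[0,0,0],1]
    - [[0,0,-3],[0,0,0],1]
    - [[0,0,-3],[0,0,0],1]
    - [[0,0,-2],[0,0,0],1]
    - [[0,0,-1],[0,0,0],1]
    - [[0,0,0],[0,0,0],1]

```text
t: 4.8
eef_pos: [470.1, -75.6, 76.2]
tcp_rot: [-3.139, 0.0, 0.053]
ft_force: [0.3, -0.4, 0.8]
opening: 1.003
grip_force: 0.0
```

```bash
python3 -c "
from to import *
to([470.7,-77,77],down(.05))"
```

```text
dpos cm [ 0.06 -0.14  0.08] rotvec [-0.13 -0.03 -0.2 ] 0.24 j [-0.3   0.49  2.06  0.    0.59  1.21] F [ 0.3 -0.4  0.8] g 0.0
```

Request:
move_arm:
  commands:
    - [[0,0,0],[0,0,0],0.5]
    - [[0,0,0],[0,0,0],0.0]
    - [[0,0,0],[0,0,0],0.0]
    - [[0,0,0],[0,0,0],0.0]
    - [[0,0,0],[0,0,0],0.0]
    - [[0,0,0],[0,0,0],0.0]
    - [[0,0,0],[0,0,0],0.0]
    - [[0,0,0],[0,0,0],0.0]

```text
t: 5.6
eef_pos: [469.9, -76.0, 76.1]
tcp_rot: [-3.139, 0.0, 0.053]
ft_force: [0.2, -0.3, -0.3]
opening: 0.386
grip_force: 0.0
```

```bash
python3 -c "
from to import *
s=state();print(s['eef_pos'],s['opening'])
from fit import frame
p=[535.37,401.927,149.84,-1.916,5.007];F=frame(p).as_matrix();M=np.c_[-F[:,0],F[:,1],-F[:,2]];print(np.linalg.det(M))
# carrier rim 60mm above plate -> TCP at 60+77 along axis
for h in(120,60):to(np.array(p[:3])+F[:,2]*(h+77),M)"
```

```text
[469.88052808 -76.00059552  76.09225431] 0.3862057572120388
1.0000000000000004
dpos cm [ 3.22 38.52 24.44] rotvec [ 10.75 -32.82 101.14] 106.87 j [-0.3   0.49  2.06  0.    0.59  1.21] F [ 0.2 -0.3 -0.3] g 0.0
dpos cm [ 4.23 41.35 19.24] rotvec [ 10.75 -32.82 101.14] 106.87 j [-0.3   0.49  2.06  0.    0.59  1.21] F [ 0.2 -0.3 -0.3] g 0.0
```

Fingers still closing; wait more.

Request:
move_arm:
  commands:
    - [[0,0,0],[0,0,0],0.0]
    - [[0,0,0],[0,0,0],0.0]
    - [[0,0,0],[0,0,0],0.0]
    - [[0,0,0],[0,0,0],0.0]
    - [[0,0,0],[0,0,0],0.0]
    - [[0,0,0],[0,0,0],0.0]

```text
t: 6.2
eef_pos: [469.8, -76.0, 76.1]
tcp_rot: [-3.14, 0.0, 0.053]
ft_force: [-0.6, -1.5, 0.6]
opening: 0.17
grip_force: 30.0
```

Request:
move_arm:
  commands:
    - [[0,0,2],[0,0,0],0]
    - [[0,0,3],[0,0,0],0]
    - [[0,0,4],[0,0,0],0]
    - [[0,0,4],[0,0,0],0]
    - [[0,0,3],[0,0,0],0]

```text
t: 6.7
eef_pos: [469.8, -75.9, 238.2]
tcp_rot: [-3.14, -0.001, 0.053]
ft_force: [0.4, -0.4, -4.0]
opening: 0.165
grip_force: 30.0
```

```bash
python3 -c "
from to import *
from fit import frame
p=[535.37,401.927,149.84,-1.916,5.007];F=frame(p).as_matrix();M=np.c_[-F[:,0],F[:,1],-F[:,2]]
to(np.array(p[:3])+F[:,2]*(120+77),M);c=camera_info('wrist');im=read_camera('wrist');cv2.imwrite('pics/w5.png',im)"
```

```text
dpos cm [ 3.22 38.51  8.23] rotvec [ 10.71 -32.77 101.14] 106.85 j [-0.3   0.25  1.88  0.    1.01  1.22] F [ 0.4 -0.4 -4. ] g 30.0
```

Request:
move_arm:
  commands:
    - [[0.25,2.96,0.63],[0.82,-2.52,7.78],0]
    - [[0.25,2.96,0.63],[0.82,-2.52,7.78],0]
    - [[0.25,2.96,0.63],[0.82,-2.52,7.78],0]
    - [[0.25,2.96,0.63],[0.82,-2.52,7.78],0]
    - [[0.25,2.96,0.63],[0.82,-2.52,7.78],0]
    - [[0.25,2.96,0.63],[0.82,-2.52,7.78],0]
    - [[0.25,2.96,0.63],[0.82,-2.52,7.78],0]
    - [[0.25,2.96,0.63],[0.82,-2.52,7.78],0]
    - [[0.25,2.96,0.63],[0.82,-2.52,7.78],0]
    - [[0.25,2.96,0.63],[0.82,-2.52,7.78],0]

```text
t: 7.75
eef_pos: [494.3, 221.2, 298.5]
tcp_rot: [2.956, -0.386, 1.476]
ft_force: [0.3, -0.2, -4.0]
opening: 0.166
grip_force: 30.0
```

```bash
cat > sp.py <<'E'
from to import *
from fit import frame
import sys
p=[535.37,401.927,149.84,-1.916,5.007];F=frame(p).as_matrix()
def Mt(turn=0):
    G=F@R.from_euler("z",-turn,degrees=True).as_matrix();return np.c_[-G[:,0],G[:,1],-G[:,2]]
def goal(h,turn=0,off=(0,0)): to(np.array(p[:3])+F@[off[0],off[1],h+77],Mt(turn))
def rel():
    s=state();M=R.from_euler("xyz",s["tcp_rot"]).as_matrix()
    print("rim in spindle frame",(F.T@(s["eef_pos"]+M[:,2]*-0-p[:3]-77*-M[:,2])).round(2),"F sp",(F.T@s["ft_force"]).round(1),"mom",(F.T@s["moment"]).round(2),"t",s["t"])
E
python3 -c "
from sp import *
goal(120)"
```

```text
dpos cm [0.78 8.81 2.2 ] rotvec [ 2.56 -7.52 23.04] 24.37 j [0.14 0.18 1.87 0.43 0.86 0.02] F [ 0.3 -0.2 -4. ] g 30.0
```

Request:
move_arm:
  commands:
    - [[0.26,2.94,0.73],[0.85,-2.5,7.68],0]
    - [[0.26,2.94,0.73],[0.85,-2.5,7.68],0]
    - [[0.26,2.93,0.74],[0.86,-2.52,7.68],0]
    - [[0,0,0],[0,0,0],0]
    - [[0,0,0],[0,0,0],0]

```text
t: 8.25
eef_pos: [502.2, 308.1, 319.9]
tcp_rot: [2.813, -0.413, 1.928]
ft_force: [0.6, -0.6, -3.3]
opening: 0.171
grip_force: 30.0
```

```bash
python3 -c "
from sp import *
rel();goal(120);goal(60)
a,b=read_camera('scene'),read_camera('side')
cv2.imwrite('pics/s5.png',a);cv2.imwrite('pics/d5.png',b)
def crop(im,u,v,w,h):return cv2.resize(im[v-h//2:v+h//2,u-w//2:u+w//2],(400,600),interpolation=cv2.INTER_CUBIC)
cv2.imwrite('pics/c5.png',np.hstack([crop(a,160,230,100,150),crop(b,190,205,100,150)]))"
```

```text
rim in spindle frame [  1.45  -0.27 120.05] F sp [ 2.  -0.6 -2.7] mom [-0.26 -0.59  0.06] t 8.25
dpos cm [-0.02  0.12  0.05] rotvec [ 0.05 -0.17  0.35] 0.39 j [ 0.24  0.23  1.78  0.55  0.9  -0.34] F [ 0.6 -0.6 -3.3] g 30.0
dpos cm [ 1.    2.94 -5.14] rotvec [ 0.05 -0.17  0.35] 0.39 j [ 0.24  0.23  1.78  0.55  0.9  -0.34] F [ 0.6 -0.6 -3.3] g 30.0
```

View pics/c5.png

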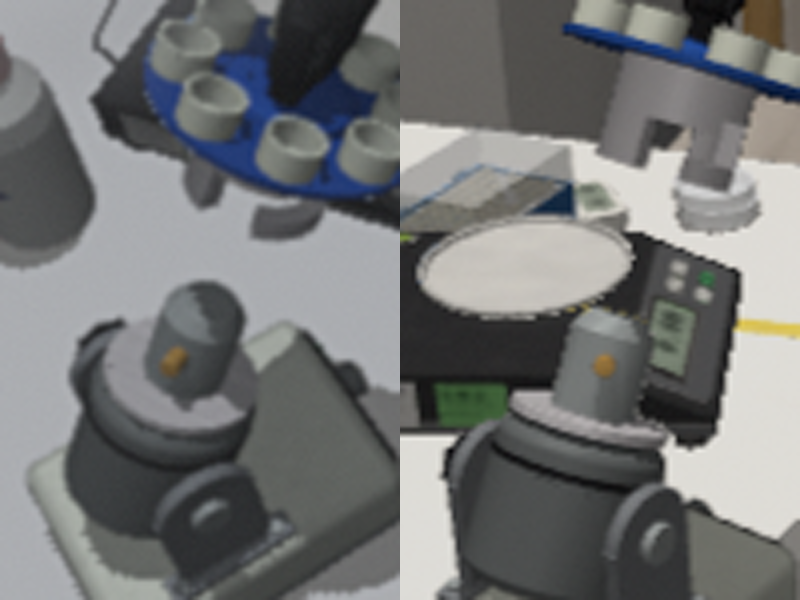

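```bash
python3 -c "
from sp import *
for n,(u,v,w,h) in (('scene',(160,230,100,150)),('side',(190,205,100,150))):
    c=camera_info(n);T=np.linalg.inv(c['cam_to_world'])
    def pr(q):
        x=c['K']@(T[:3,:3]@(np.array(p[:3])+F@np.array(q,float))+T[:3,3]);x=x[:2]/x[2];return ((x-[u-w//2,v-h//2])*4).round(0).tolist()
    print(n,'axis',[pr((0,0,z)) for z in(0,26,48,120,170)],'pin',pr((-31,0,26)),pr((31,0,26)),'rim',[pr((32.5*np.cos(t)+1.4,32.5*np.sin(t),120)) for t in np.radians(range(0,360,45))],'disc',[pr((63*np.cos(t)+1.4,63*np.sin(t),170)) for t in np.radians(range(0,360,45))])
"
```

```text
scene axis [[180.0, 376.0], [195.0, 340.0], [207.0, 307.0], [251.0, 194.0], [285.0, 109.0]] pin [164.0, 376.0] [222.0, 305.0] rim [[281.0, 160.0], [229.0, 147.0], [189.0, 160.0], [184.0, 193.0], [221.0, 228.0], [277.0, 242.0], [316.0, 226.0], [317.0, 193.0]] disc [[339.0, 51.0], [239.0, 21.0], [158.0, 40.0], [147.0, 103.0], [223.0, 174.0], [338.0, 204.0], [413.0, 174.0], [410.0, 111.0]]
side axis [[186.0, 418.0], [202.0, 365.0], [215.0, 320.0], [258.0, 173.0], [287.0, 71.0]] pin [198.0, 374.0] [205.0, 357.0] rim [[259.0, 172.0], [213.0, 159.0], [190.0, 154.0], [208.0, 160.0], [256.0, 174.0], [305.0, 188.0], [324.0, 193.0], [305.0, 186.0]] disc [[288.0, 76.0], [201.0, 48.0], [157.0, 32.0], [189.0, 38.0], [286.0, 65.0], [383.0, 95.0], [416.0, 109.0], [375.0, 100.0]]
```

```bash
python3 - <<'E'
from sp import *
for n,f,box in(("scene","s5",(175,150,200,225)),("side","d5",(205,170,240,215))):
    im=cv2.imread(f"pics/{f}.png");h=cv2.cvtColor(im,cv2.COLOR_BGR2HSV)
    m=cv2.inRange(h,(8,100,60),(30,255,255));k,l,st,ce=cv2.connectedComponentsWithStats(m)
    print(n,[(st[i].tolist(),ce[i].round(2).tolist()) for i in range(1,k) if st[i,4]>6 and 140<ce[i][0]<210 and 205<ce[i][1]<260])
g=cv2.cvtColor(cv2.imread("pics/d5.png"),cv2.COLOR_BGR2GRAY)
for r in range(206,240,1): print(r,g[r,174:210].tolist())
E
```

```text
scene [([151, 242, 5, 7, 25], [153.0, 245.0])]
side [([189, 219, 5, 5, 21], [190.81, 220.86])]
206 [195, 192, 186, 184, 181, 176, 161, 137, 120, 94, 79, 102, 110, 82, 77, 74, 66, 57, 50, 40, 39, 41, 40, 41, 40, 45, 63, 77, 67, 80, 114, 123, 122, 117, 98, 79]
207 [177, 166, 139, 130, 130, 108, 82, 92, 113, 100, 44, 62, 120, 153, 145, 140, 128, 108, 87, 47, 52, 58, 51, 41, 42, 49, 71, 79, 63, 84, 113, 113, 107, 107, 112, 121]
208 [84, 83, 83, 97, 126, 112, 47, 46, 46, 44, 60, 112, 145, 147, 151, 157, 158, 145, 125, 95, 99, 101, 77, 49, 54, 65, 83, 84, 64, 98, 117, 101, 85, 76, 78, 96]
209 [42, 41, 44, 49, 48, 47, 46, 46, 45, 61, 108, 141, 146, 150, 152, 154, 157, 162, 161, 158, 148, 122, 89, 83, 82, 84, 75, 73, 68, 100, 117, 104, 81, 69, 74, 84]
210 [47, 47, 47, 46, 45, 45, 44, 44, 55, 103, 140, 146, 150, 153, 155, 159, 162, 165, 165, 163, 155, 146, 141, 123, 86, 73, 80, 78, 82, 110, 107, 93, 87, 82, 76, 82]
211 [44, 44, 42, 43, 42, 43, 41, 42, 82, 112, 122, 141, 149, 155, 160, 165, 167, 166, 162, 155, 148, 140, 136, 120, 92, 80, 75, 67, 88, 117, 117, 100, 82, 71, 78, 97]
212 [42, 42, 
[... 3961 characters left out ...]
 [49, 46, 77, 119, 140, 142, 148, 154, 155, 157, 157, 164, 172, 171, 166, 164, 169, 169, 148, 112, 107, 127, 147, 131, 109, 110, 110, 109, 100, 86, 115, 120, 68, 57, 58, 58]
237 [79, 59, 50, 41, 46, 79, 120, 139, 140, 145, 150, 155, 155, 153, 145, 147, 161, 161, 166, 165, 162, 164, 165, 168, 168, 166, 167, 167, 145, 108, 108, 111, 104, 73, 51, 52]
238 [102, 100, 84, 61, 54, 46, 43, 48, 74, 102, 125, 138, 136, 143, 142, 141, 137, 135, 132, 128, 132, 144, 152, 159, 158, 157, 160, 159, 160, 160, 160, 136, 119, 134, 93, 49]
239 [106, 108, 107, 104, 89, 68, 60, 55, 45, 42, 47, 54, 76, 112, 130, 126, 120, 123, 124, 118, 115, 119, 114, 108, 107, 108, 115, 116, 120, 123, 119, 113, 115, 175, 174, 41]
```

```bash
cat > fit2.py <<'E'
from fit import *
obs2=obs[:5]+[("scene",158,245-0*1.,None,0),("scene",155,248.7,(0,0,0),.5),("scene",161.2,232.3,(0,0,48),.5),("scene",153.0,245.0,(-29.5,0,26),.8),("side",190.81,220.86,(-29.5,0,26),.8),("side",187.5,234,(0,0,0),.5),("side",191.5,210.3,(0,0,48),.5)]
lines=[("side",190.8,218.),("side",188.35,228.)]
names=["scene","side","wrist"]
def parts(x):
    p=x[:5];B={n:x[5+3*i:8+3*i] for i,n in enumerate(names)};F=frame(p);o=[]
    for n,u,v,q,wt in obs2:
        if q is None: continue
        a,d=ray(n,u,v,C[n]);o.append(wt*np.cross(F.apply(q)+p[:3]-a-B[n],d))
    z=F.apply([0,0,1])
    for n,u,v in lines:
        a,d=ray(n,u,v,C[n]);nn=np.cross(z,d);nn/=np.linalg.norm(nn);o.append(np.array([1.2*(p[:3]-a-B[n])@nn,0,0]))
    return np.array(o),B
def r2(x):
    o,B=parts(x);return np.r_[o.ravel()/.7,x[5:]/1.5]
if __name__=="__main__":
    s=least_squares(r2,[535.37,401.927,149.84,-1.916,5.007]+[0]*9)
    print(s.x.round(3).tolist(),s.cost);print(np.linalg.norm(parts(s.x)[0],axis=1).round(2))
    print(frame(s.x[:5]).as_matrix().round(3).tolist(),np.sqrt(np.diag(np.linalg.inv(s.jac.T@s.jac)))[:5].round(3))
E
python3 fit2.py
python3 - <<'E'
import cv2
g=cv2.cvtColor(cv2.imread("pics/d5.png"),cv2.COLOR_BGR2GRAY)
for r in range(150,172,3): print(r,g[r,184:230].tolist())
E
```

```text
[534.592, 400.152, 152.529, -1.845, 5.027, -0.281, 0.643, -0.113, -0.257, -0.47, 0.637, 0.538, -0.173, -0.524] 28.271177907812
[0.5  0.45 0.78 1.19 0.37 1.26 2.62 2.58 1.75 0.83 2.39 0.39 0.07]
[[0.339, 0.931, -0.135], [-0.844, 0.238, -0.481], [-0.416, 0.278, 0.866]] [1.116 1.135 1.471 0.031 0.014]
150 [76, 77, 77, 76, 75, 75, 75, 73, 74, 76, 89, 103, 109, 112, 115, 117, 119, 120, 121, 122, 123, 125, 127, 128, 129, 132, 132, 131, 130, 127, 123, 120, 116, 114, 111, 110, 107, 98, 76, 58, 49, 37, 34, 37, 37, 40]
153 [77, 77, 76, 76, 75, 73, 73, 76, 73, 84, 103, 109, 112, 115, 117, 119, 121, 122, 123, 124, 124, 126, 128, 130, 134, 133, 133, 131, 128, 124, 121, 118, 115, 112, 110, 108, 105, 103, 99, 95, 93, 88, 86, 81, 73, 69]
156 [76, 77, 77, 76, 75, 76, 74, 74, 87, 104, 109, 112, 115, 117, 119, 120, 121, 122, 123, 124, 126, 129, 131, 133, 134, 133, 132, 129, 123, 122, 118, 117, 113, 111, 108, 105, 102, 100, 98, 93, 89, 87, 80, 75, 115, 154]
159 [77, 76, 76, 75, 75, 75, 74, 85, 104, 108, 113, 115, 118, 118, 121, 122, 122, 111, 103, 107, 112, 121, 126, 131, 132, 133, 130, 126, 122, 118, 1
[... 284 characters left out ...]
, 156]
165 [178, 178, 162, 134, 120, 105, 100, 108, 111, 116, 119, 120, 121, 123, 123, 112, 86, 80, 69, 53, 52, 53, 52, 65, 108, 147, 159, 156, 142, 122, 121, 118, 115, 111, 104, 111, 126, 130, 132, 131, 131, 144, 158, 158, 157, 156]
168 [219, 220, 219, 219, 196, 143, 125, 116, 115, 118, 120, 122, 122, 123, 119, 98, 80, 84, 150, 207, 220, 219, 219, 219, 219, 219, 216, 179, 120, 120, 118, 116, 111, 106, 111, 127, 131, 131, 131, 133, 120, 127, 158, 156, 155, 154]
171 [219, 219, 219, 219, 219, 219, 219, 219, 219, 219, 219, 213, 187, 158, 131, 113, 110, 155, 209, 219, 219, 219, 219, 219, 219, 204, 153, 103, 105, 108, 108, 106, 108, 110, 109, 115, 119, 126, 128, 134, 176, 218, 219, 219, 219, 219]
```

```bash
sed -i 's/^p=.*/p=[534.592,400.152,152.529,-1.845,5.027];F=frame(p).as_matrix()/' sp.py; python3 -c "
from sp import *
rel();goal(58)"
```

```text
rim in spindle frame [ -0.81  -3.23 117.28] F sp [ 1.9 -0.4 -2.7] mom [-0.26 -0.55  0.03] t 8.35
dpos cm [ 1.4   2.77 -5.08] rotvec [0.49 1.25 1.94] 2.36 j [ 0.24  0.23  1.78  0.56  0.91 -0.34] F [ 0.6 -0.4 -3.2] g 30.0
```

Request:
move_arm:
  commands:
    - [[0.4,0.7,-1.3],[0.1,0.3,0.5],0]
    - [[0.4,0.7,-1.3],[0.1,0.3,0.5],0]
    - [[0.3,0.7,-1.3],[0.1,0.3,0.5],0]
    - [[0.3,0.67,-1.18],[0.2,0.35,0.44],0]
    - [[0,0,0],[0,0,0],0]
    - [[0,0,0],[0,0,0],0]

```text
t: 8.95
eef_pos: [516.7, 336.0, 269.7]
tcp_rot: [2.83, -0.429, 1.956]
ft_force: [-0.0, -0.1, -2.7]
opening: 0.169
grip_force: 30.0
```

```bash
python3 -c "
from sp import *
rel();goal(58)
a,b=read_camera('scene'),read_camera('side')
cv2.imwrite('pics/s6.png',a);cv2.imwrite('pics/d6.png',b)
def crop(im,u,v,w,h):return cv2.resize(im[v-h//2:v+h//2,u-w//2:u+w//2],(400,600),interpolation=cv2.INTER_CUBIC)
cv2.imwrite('pics/c6.png',np.hstack([crop(a,160,235,66,100),crop(b,194,210,66,100)]))
for n,(u,v,w,h) in (('scene',(160,235,66,100)),('side',(194,210,66,100))):
    c=camera_info(n);T=np.linalg.inv(c['cam_to_world'])
    def pr(q):
        x=c['K']@(T[:3,:3]@(np.array(p[:3])+F@np.array(q,float))+T[:3,3]);x=x[:2]/x[2];return ((x-[u-w//2,v-h//2])*6.06).round(0).tolist()
    print(n,'axis',[pr((0,0,z)) for z in(0,26,48,58,83,108)],'pin',pr((-31,0,26)),'rimpts',[pr((32.5*np.cos(t),32.5*np.sin(t),58)) for t in np.radians(range(0,360,45))])
"
```

```text
rim in spindle frame [-0.76  0.63 57.82] F sp [ 1.2 -0.8 -2.3] mom [-0.24 -0.59  0.05] t 8.95
dpos cm [-0.04 -0.08 -0.03] rotvec [-0.05  0.04 -0.1 ] 0.12 j [ 0.28  0.32  1.79  0.61  0.84 -0.41] F [-0.  -0.1 -2.7] g 30.0
scene axis [[174.0, 382.0], [194.0, 323.0], [212.0, 273.0], [220.0, 249.0], [242.0, 189.0], [264.0, 126.0]] pin [150.0, 378.0] rimpts [[263.0, 198.0], [187.0, 181.0], [127.0, 204.0], [120.0, 255.0], [174.0, 305.0], [256.0, 321.0], [314.0, 295.0], [315.0, 244.0]]
side axis [[159.0, 442.0], [180.0, 361.0], [198.0, 292.0], [206.0, 261.0], [226.0, 183.0], [246.0, 105.0]] pin [176.0, 371.0] rimpts [[209.0, 254.0], [137.0, 238.0], [103.0, 235.0], [129.0, 247.0], [203.0, 268.0], [278.0, 285.0], [308.0, 287.0], [278.0, 274.0]]
```

View pics/c6.png

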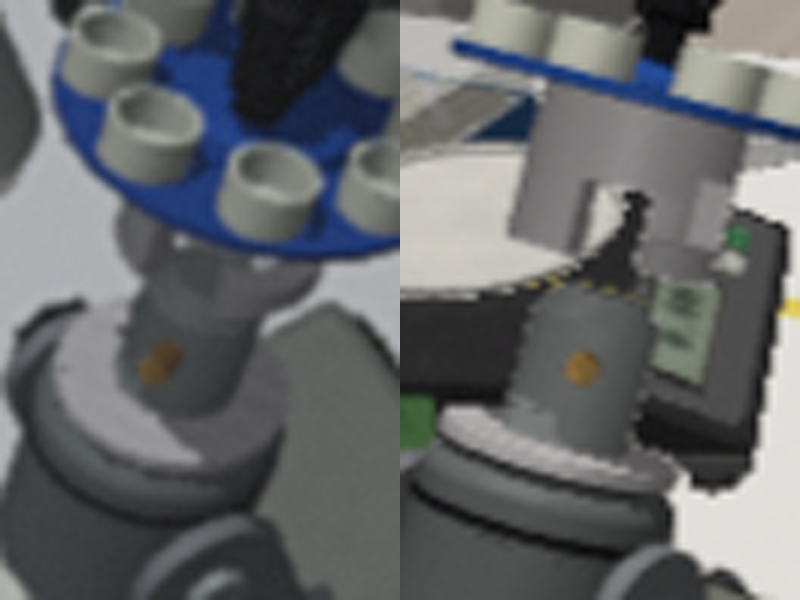

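Request:
move_arm:
  commands:
    - [[0.03,0.16,-0.46],[0,0,0],0]
    - [[0.07,0.24,-0.43],[0,0,0],0]
    - [[0.07,0.24,-0.43],[0,0,0],0]
    - [[0.07,0.24,-0.43],[0,0,0],0]
    - [[0,0,0],[0,0,0],0]

```text
t: 9.55
eef_pos: [518.9, 344.8, 252.0]
tcp_rot: [2.83, -0.429, 1.956]
ft_force: [0.3, 0.1, -3.7]
opening: 0.163
grip_force: 30.0
```

```bash
python3 -c "
from sp import *
rel();goal(28)"
```

```text
rim in spindle frame [-0.11 -0.12 37.9 ] F sp [ 1.6 -0.7 -3.3] mom [-0.21 -0.52  0.04] t 9.55
dpos cm [ 0.15  0.48 -0.85] rotvec [-0.05  0.04 -0.1 ] 0.12 j [ 0.29  0.35  1.8   0.63  0.8  -0.43] F [ 0.3  0.1 -3.7] g 30.0
```

No contact forces; post is in the bore. Continue.

Request:
move_arm:
  commands:
    - [[0.07,0.24,-0.43],[0,0,0],0]
    - [[0.07,0.24,-0.43],[0,0,0],0]
    - [[0.07,0.24,-0.43],[0,0,0],0]
    - [[0,0,0],[0,0,0],0]

```text
t: 9.95
eef_pos: [521.0, 352.0, 239.1]
tcp_rot: [2.83, -0.429, 1.956]
ft_force: [-0.1, -0.2, -3.0]
opening: 0.17
grip_force: 30.0
```

```bash
python3 -c "
from sp import *
rel();goal(10)"
```

```text
rim in spindle frame [-0.07 -0.   22.99] F sp [ 1.4 -1.  -2.5] mom [-0.3  -0.66  0.04] t 9.95
dpos cm [ 0.18  0.63 -1.12] rotvec [-0.05  0.04 -0.1 ] 0.12 j [ 0.3   0.37  1.8   0.65  0.77 -0.44] F [-0.1 -0.2 -3. ] g 30.0
```

Request:
move_arm:
  commands:
    - [[0.07,0.24,-0.43],[0,0,0],0]
    - [[0.05,0.19,-0.35],[0,0,0],0]
    - [[0.04,0.14,-0.26],[0,0,0],0]
    - [[0,0,0],[0,0,0],0]

```text
t: 10.35
eef_pos: [522.7, 357.6, 229.0]
tcp_rot: [2.83, -0.429, 1.956]
ft_force: [-0.5, -0.4, -3.4]
opening: 0.163
grip_force: 30.0
```

```bash
python3 -c "
from sp import *
rel();goal(7)"
```

```text
rim in spindle frame [-0.07  0.07 11.33] F sp [ 1.6 -1.5 -2.7] mom [-0.27 -0.55  0.06] t 10.35
dpos cm [ 0.06  0.21 -0.37] rotvec [-0.06  0.06 -0.09] 0.13 j [ 0.31  0.39  1.8   0.66  0.75 -0.45] F [-0.5 -0.4 -3.4] g 30.0
```

Request:
move_arm:
  commands:
    - [[0.02,0.1,-0.17],[0,0,0],0]
    - [[0.02,0.05,-0.09],[0,0,0],0]
    - [[0.01,0.05,-0.09],[0,0,0],0]

```text
t: 10.65
eef_pos: [523.3, 359.5, 226.0]
tcp_rot: [2.829, -0.429, 1.956]
ft_force: [-0.6, -1.0, -0.9]
opening: 0.169
grip_force: 30.0
```

```bash
python3 -c "
from sp import *
rel()"
```

```text
rim in spindle frame [-0.17  0.34  7.72] F sp [ 1.  -1.1 -0.2] mom [-0.25 -0.58  0.04] t 10.65
```

Request:
move_arm:
  commands:
    - [[0.01,0.05,-0.09],[0,0,0],0]
    - [[0.0,0.0,0],[0,0,0],0]

```text
t: 10.85
eef_pos: [523.4, 359.8, 225.8]
tcp_rot: [2.828, -0.429, 1.957]
ft_force: [-3.6, -5.2, 3.7]
opening: 0.165
grip_force: 30.0
```

```bash
python3 -c "
from sp import *
rel()"
```

```text
rim in spindle frame [-0.31  0.46  7.39] F sp [ 1.6 -3.6  6.2] mom [-0.78 -0.89  0.  ] t 10.85
```

Request:
move_arm:
  commands:
    - [[-0.03,-0.08,0.15],[0,0,0],0]
    - [[0,0,0],[0.5,1.8,-3.25],0]
    - [[0,0,0],[0.67,2.4,-4.33],0]
    - [[0,0,0],[0.67,2.4,-4.33],0]
    - [[0,0,0],[0,0,0],0]

```text
t: 11.35
eef_pos: [523.1, 359.2, 226.6]
tcp_rot: [2.945, -0.49, 1.695]
ft_force: [-0.2, 0.6, -2.9]
opening: 0.166
grip_force: 30.0
```

```bash
python3 -c "
from sp import *
rel();goal(8.3,60)"
```

```text
rim in spindle frame [-0.18  0.21  8.38] F sp [ 0.6 -0.9 -2.8] mom [-0.27 -0.53  0.03] t 11.35
dpos cm [-0.   -0.01 -0.02] rotvec [  6.25  22.36 -40.05] 46.29 j [ 0.32  0.39  1.8   0.66  0.74 -0.21] F [-0.2  0.6 -2.9] g 30.0
```

Request:
move_arm:
  commands:
    - [[0,0,0],[0.81,2.89,-5.19],0]
    - [[0,0,0],[0.81,2.89,-5.19],0]
    - [[0,0,0],[0.81,2.89,-5.19],0]
    - [[0,0,0],[0.81,2.89,-5.19],0]
    - [[0,0,0],[0.81,2.89,-5.19],0]
    - [[0,0,0],[0.81,2.89,-5.19],0]
    - [[0,0,0],[0,0,0],0]

```text
t: 12.05
eef_pos: [523.0, 359.2, 226.5]
tcp_rot: [-2.986, -0.502, 0.98]
ft_force: [0.2, -0.1, -4.3]
opening: 0.165
grip_force: 30.0
```

```bash
python3 -c "
from sp import *
rel();goal(8.3,60)"
```

```text
rim in spindle frame [-0.13  0.13  8.36] F sp [ 1.9 -1.  -3.7] mom [-0.32 -0.54  0.06] t 12.05
dpos cm [ 0.   -0.01 -0.01] rotvec [ 1.43  5.07 -9.02] 10.44 j [0.32 0.39 1.8  0.66 0.75 0.42] F [ 0.2 -0.1 -4.3] g 30.0
```

Now the last 10 degrees, then down 3 mm.

Request:
move_arm:
  commands:
    - [[0,0,0],[0.7,2.5,-4.5],0]
    - [[0,0,0],[0.7,2.5,-4.5],0]
    - [[0,0,0],[0,0,0],0]
    - [[0.01,0.05,-0.09],[0,0,0],0]
    - [[0.02,0.05,-0.08],[0,0,0],0]
    - [[0.01,0.05,-0.09],[0,0,0],0]
    - [[0,0,0],[0,0,0],0]

```text
t: 12.75
eef_pos: [523.4, 360.8, 223.8]
tcp_rot: [-2.893, -0.465, 0.78]
ft_force: [-0.5, 0.4, -3.6]
opening: 0.166
grip_force: 30.0
```

```bash
python3 -c "
from sp import *
rel();goal(0.4,60)"
```

```text
rim in spindle frame [-0.17  0.06  5.19] F sp [ 1.  -1.4 -3.2] mom [-0.44 -0.51 -0.03] t 12.75
dpos cm [ 0.07  0.21 -0.42] rotvec [ 0.04  0.07 -0.04] 0.09 j [0.32 0.4  1.8  0.66 0.74 0.6 ] F [-0.5  0.4 -3.6] g 30.0
```

Below 7.4 with no contact force: it is dropping into the notches.

Request:
move_arm:
  commands:
    - [[0.02,0.1,-0.17],[0,0,0],0]
    - [[0.02,0.08,-0.15],[0,0,0],0]
    - [[0.01,0.05,-0.09],[0,0,0],0]
    - [[0,0,0],[0,0,0],0]

```text
t: 13.15
eef_pos: [524.0, 362.9, 220.3]
tcp_rot: [-2.893, -0.466, 0.779]
ft_force: [-3.6, -5.4, 0.3]
opening: 0.168
grip_force: 30.0
```

```bash
python3 -c "
from sp import *
rel();goal(0.4,60)"
```

```text
rim in spindle frame [-0.26  0.13  1.06] F sp [ 3.2 -4.5  3.3] mom [-0.79 -0.66 -0.04] t 13.15
dpos cm [ 0.02  0.   -0.07] rotvec [0.03 0.09 0.01] 0.09 j [0.32 0.41 1.81 0.67 0.73 0.59] F [-3.6 -5.4  0.3] g 30.0
```

Request:
move_arm:
  commands:
    - [[0.01,0.05,-0.09],[0,0,0],0]
    - [[0,0,0],[0,0,0],0]

```text
t: 13.35
eef_pos: [524.0, 363.0, 220.2]
tcp_rot: [-2.893, -0.466, 0.78]
ft_force: [-7.8, -11.3, 11.1]
opening: 0.169
grip_force: 30.0
```

```bash
python3 -c "
from sp import *
rel()"
```

```text
rim in spindle frame [-0.37  0.2   0.91] F sp [ 2.3 -6.8 16.1] mom [-1.44 -0.92 -0.03] t 13.35
```

Request:
move_arm:
  commands:
    - [[0,0,0],[0,0,0],0.55]
    - [[0,0,0],[0,0,0],0.55]
    - [[0,0,0],[0,0,0],0.55]
    - [[0,0,0],[0,0,0],0.55]
    - [[0,0,0],[0,0,0],0.55]

```text
t: 13.85
eef_pos: [524.1, 363.6, 218.9]
tcp_rot: [-2.893, -0.465, 0.779]
ft_force: [0.3, -0.5, -0.7]
opening: 0.515
grip_force: 0.0
```

Request:
move_arm:
  commands:
    - [[-0.07,-0.24,0.43],[0,0,0],0.55]
    - [[-0.14,-0.48,0.87],[0,0,0],0.55]
    - [[-0.28,-0.96,1.74],[0,0,0],0.55]
    - [[-0.28,-0.96,1.74],[0,0,0],0.55]
    - [[-0.4,-1.4,2.6],[0,0,0],0.55]
    - [[-0.4,-1.4,2.6],[0,0,0],0.55]
    - [[-0.4,-1.4,2.6],[0,0,0],0.55]
    - [[0,0,0],[0,0,0],0.55]
    - [[0,0,0],[0,0,0],0.55]

```text
t: 14.75
eef_pos: [504.3, 294.7, 345.5]
tcp_rot: [-2.894, -0.466, 0.778]
ft_force: [-0.7, 0.1, 0.4]
opening: 0.55
grip_force: 0.0
```

```bash
python3 -c "
from sp import *
rel()
a,b,w=read_camera('scene'),read_camera('side'),read_camera('wrist')
def crop(im,u,v,w,h,W,H):return cv2.resize(im[v-h//2:v+h//2,u-w//2:u+w//2],(W,H),interpolation=cv2.INTER_CUBIC)
cv2.imwrite('pics/c7.png',np.vstack([np.hstack([crop(a,160,235,100,76,400,300),crop(b,194,215,100,76,400,300)]),np.hstack([crop(w,256,144,384,288,400,300),crop(a,272,232,60,46,400,300)])]))
"
```

```text
rim in spindle frame [ -1.49   0.51 145.02] F sp [-0.4 -0.6  0.4] mom [-0.18 -0.22  0.05] t 14.75
```

View pics/c7.png

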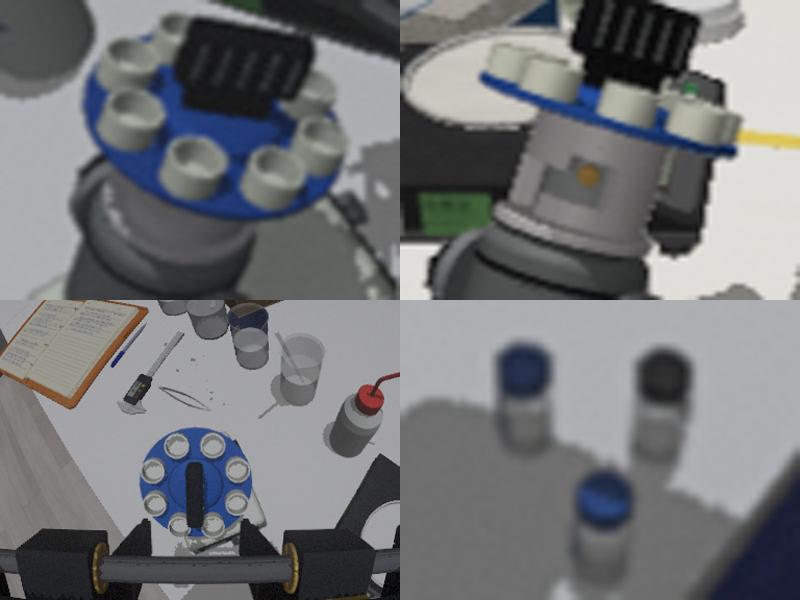

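The picture shows the skirt flush on the plate, with the pin sitting in the notch at about (588,175) in the crop. All three vials are standing and the gripper is clear.

```bash
python3 -c "
from h import *
print(env.job_done())"
```

```text
the job is handed in; nothing more can be done
None
```

I fitted the carrier to the spindle, turned it about 60° clockwise until it dropped into its notches flush on the plate, and released it; the vials still stand, and I handed the job in at about 15 s of the 45 s allowed (no verdict was returned).

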